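# Run the mould-drying carousel and park it

### The arm

A 6-joint arm with a two-finger parallel gripper is mounted at the origin on the work surface. World frame = base frame: x ahead of the robot, y to its left, z up, the work surface at z = 0. Lengths are in m, angles in rad, forces in N, time in s.
With the tool pointing down it reaches from about 0.4 to 0.925 m from the base axis. Payload 12.5 kg.
Tool frame: the origin (TCP) lies at the very end of the fingers, on their centre line; the grasp point (between the pads) lies 19 mm behind it; z points along the fingers, y is the line along which they close (so a half turn about z gives the same grasp; the last joint's range is limited). The gripper opens to 95 mm and grips with 3 to 60 N. Pads are 20 mm wide; open, the fingers measure 119 mm over their backs; the gripper's body (75 mm by 180 mm) begins 59 mm behind the grasp point.
Start: joints at [1.14, 0.491, 1.559, -0, 1.092, -0.106], TCP at [0.199, 0.592, 0.215] pointing down, gripper open.
Joint ranges: [-3.1, 3.1], [-0.84, 2.19], [0.05, 2.79], [-1.13, 4.28], [0.06, 2.93], [-2.69, 2.69]. Speed limits (rad/s): [2.22, 2.22, 2.79, 3.14, 3.14, 3.14].

### API

Orientations are given as a rotation vector (axis times angle).
In Python, from bench import get_obs, capture, calibration, hand_in gives the robot as it stands.
- The arm moves only by the tool step_arm, never from a script. Its argument "plan" is a list of rows, each a list of 3 entries, a list of its own where there are three numbers: the shift along the tool's x, y, z in m, then the turn, a rotation vector about the tool's x, y, z in degrees, then the opening, from 0 (shut) to 1 (fully open). A call has 1 to 20 rows; each row shifts and turns the commanded pose from where the row before left it, along the tool's axes as they then stand; what a row does not reach is not made up. A row lasts 1/10 s, in which the tool goes at most 50 mm and 8.59 degrees, less where a joint would pass 70% of its speed; a pose out of reach is approached as far as the arm can. A call with a gripper value outside its range is refused whole. The fingers move at their own pace and stop on an object; the grip force is fixed at half the most. Time passes only in rows, so rows that do not move let the fingers close. It gives the time, the measured TCP pose, the force, the opening and the grip force at its end, in the units of the state.
- get_obs(): the state, without advancing time (a new reading comes with each control period).
- capture(name): name is "scene" or "top" or "wrist"; returns the picture (480x640x3 uint8, red, green, blue); there is no depth.
- calibration(name): a dict with "fx", "fy", "cx", "cy" (pixels), "rvec" (rotation vector, rad) and "tvec" (3), from world to camera coordinates, as OpenCV has them; the wrist camera has in their place "T_tool_cam" (4x4, takes a point from camera to tool coordinates, whose origin is the TCP and whose axes are the flange's). Camera axes: x right, y down, z forward; pixel columns grow to the right and rows downward; lengths in m; the calibration is good to about 2 mm. A picture is of the moment at which its call begins: read the wrist's pose just before it. calibration takes no time and is no camera call.
- hand_in(): hands the job in; it is judged then, once.
The state is a dict: "time_s": time; "joint_pos": joint angles; "qvel": joint speeds; "joint_torque": joint torques, N m; "eef_pos": TCP position; "eef_rot": TCP orientation; "wrist_force": force on the tool from outside, world axes, zero at the start; "ft_torque": the same for the moment, N m; "width": finger opening in m; "finger_force": force on a finger pad.
Only numpy, scipy, OpenCV 4.12 (cv2) and the standard library are available. Lean on these libraries where they do the work, as an engineer would, in place of code of your own. Each camera call takes 0.05 s, during which the arm holds its last target. There are 200 camera calls.

### The job

Grip the crank handle and turn the mould-drying carousel counter-clockwise seen from above, bringing its platter to 15 turns a minute; keep it within about 2 turns a minute of that for at least six seconds without a break, never running it faster than 20. Then stop it with the platter's pointer tab facing the index post and let go of the handle with everything at rest. Drive it by the crank only (do not touch the platter or the moulds) and leave the drag shoe, the pots, the screwdriver and the spanner where they are.

Things in the scene. Friction and masses are not known exactly. Their poses are not given: they have to be found in the camera images.
- base: round grey base plate of the carousel, 410 mm across, 18 mm thick, fixed to the bench; origin at the centre of its underside on the vertical axis of platter and crank; its +x axis points to the index post, +y to the black air nozzle (101 mm high), -y to the guide of the drag shoe (97 mm high with the shoe); all three stand outside the rim, up to 260 mm from the axis
- carousel (a joint): angle of the platter to the base, rad, counter-clockwise positive, counting on over full turns; whole multiples of 2 pi (0 too) put the pointer tab at the index post. Starts at any angle, at rest. Moment of inertia of platter with moulds 0.11 kg m2 (7 kg, may be 0.7 to 1.4 times that). Bearing: viscous drag 0.03 N m s/rad, dry friction 0.015 N m; the drag shoe's friction adds to it
- platter: aluminium disc, 380 mm across, 15 mm thick, underside 51 mm above the bench, with four closed aluminium moulds (62 x 92 x 36 mm, top 102 mm above the bench, centred 108 mm from the axis, 90 degrees apart; the one at the pointer tab has a grey dome, top 124 mm above the bench). Origin on the axis at the underside; +x points to the tab. Turns with carousel
- mark (a point): outer tip of the steel pointer tab that sticks out of the platter's rim, 216 mm from the axis, 63 mm above the bench, tab 22 mm wide
- index (a point): tip of the finger of the fixed index post, 220 mm from the axis, 98 mm above the bench; the post is 112 mm high and its finger points at the axis
- knob (a point): centre of the crank's upright black handle: a free-spinning round sleeve 29 mm across, 55 mm high, its centre 162 mm and top 190 mm above the bench. It stands on the crank arm 70 mm from the vertical axis of the base; the arm's top is 134 mm above the bench and nothing but the handle is higher. It starts at any angle; turning it takes a few newtons
- crank (a joint): angle of the crank relative to the platter, rad, counter-clockwise positive, endless. The crank shares the base's axis and drives the platter only through a slipping fluid coupling: 0.07 N m per rad/s of speed difference, plus 0.005 N m. So the platter lags, needs the crank about twice as fast as itself, follows with a time constant of about 1.1 s and runs on when the crank stops
- shoe: black drag shoe, a loose block 36 x 26 x 28 mm, 50 g, that rides on the platter's rim 172 mm from the axis in a fixed guide and brakes it by its weight, so that it does not spin freely: nominally 0.05 N m, but anything from 0.3 to 2.5 times that. Origin under its centre, 66 mm above the bench. To be left in its guide, untouched
- pots: stack of three square plastic pots, 80 mm wide, 108 mm high, to be left alone; origin under its centre
- screwdriver: screwdriver about 200 mm long lying on the bench to the robot's right, to be left alone
- spanner: spanner about 180 mm long lying on the bench to the robot's right, to be left alone

How it is judged:
On the way:
1. the platter turns counter-clockwise at 15 turns a minute, within about 2.3, for six seconds without a break (velocity of joint carousel between 1.33 and 1.81 rad/s), for 6 s.
At the end, for the whole second after the job is handed in: the platter stands still (under 0.03 rad/s) with the tip of the pointer tab within 25 mm (0.116 rad) sideways of the line from the axis to the index post, handle released (x of mark in the frame of base above 0.1 m and y of mark in the frame of base between -0.025 and 0.025 m and angular speed of platter below 0.03 rad/s); the robot touches nothing.
It fails at once if the platter runs faster than 20 turns a minute (tripped at 22) (velocity of joint carousel above 2.3 rad/s).
It fails at once if the robot touches the platter or its moulds (contact force between any of the arm, the fingers and platter above 1 N).
It fails at once if the drag shoe is touched, or the shoe, pots, screwdriver or spanner are moved out of place (distance of any of pots, screwdriver, spanner from where it was at the start of the episode above 0.03 m or distance of shoe from where it was at the start of the episode above 0.015 m or contact force between any of the fingers, the arm and shoe above 1 N).
It also fails if it takes over 64 s, if anything falls off the work surface, if the arm or the gripper's body presses on something with over 40 N, if the wrist force passes 120 N, or if a joint passes its speed limit or range.

## Working session

There is one attempt and no reset: what is moved stays moved. The work goes in short steps, Python scripts to look and compute and a tool call to move; the robot and the scene stay as the last step left them, time stands still between calls to the robot, and variables do not carry over. Pictures are saved under pics/ and viewed, at most 10 in all, crops included, and the job is handed in when it is done.

Besides the shell and the picture viewer there is one more tool, called as name(argument=value, ...) on one line, values as JSON. step_arm: Moves the arm, as the interface text tells. Its arguments: {"type":"object","properties":{"plan":{"type":"array","items":{"type":"array"}}},"required":["plan"]}

```bash
mkdir -p pics; ls
python3 - <<'E'
from bench import *
import cv2
o=get_obs();print(o)
for n in("scene","top"):
    cv2.imwrite(f"pics/{n}0.png",capture(n)[:,:,::-1]);print(n,calibration(n))
print(calibration("wrist"))
E
```

```text
pics
{'time_s': 0.0, 'joint_pos': array([ 1.14039264e+00,  4.91589797e-01,  1.55948220e+00,  3.47978497e-06,
        1.09168744e+00, -1.05590333e-01]), 'qvel': array([-0.00102604, -0.00045074,  0.00121796,  0.00051599,  0.00123128,
       -0.00085343]), 'joint_torque': array([-2.26421807e-04, -6.12648654e+01, -2.58170253e+01,  6.92535401e-02,
        4.82962397e-02, -4.84209102e-05]), 'eef_pos': array([0.19932183, 0.59209414, 0.21403168]), 'eef_rot': array([-5.07927650e-01, -3.09994369e+00,  1.76590157e-03]), 'wrist_force': array([ 0.50586792, -0.18099561, -0.60914447]), 'ft_torque': array([ 0.02633715, -0.04436672,  0.02317764]), 'finger_force': 0.0, 'width': 0.09536944540782473}
scene {'fx': 449.95251563573373, 'fy': 449.95251563573373, 'cx': 316.0117666567295, 'cy': 238.48442214547876, 'rvec': array([ 0.78181014,  2.40488272, -1.26421086]), 'tvec': array([ 0.46198956, -0.09357097,  1.63620175])}
top {'fx': 475.846068943829, 'fy': 475.846068943829, 'cx': 319.900055605349, 'cy': 239.3379095603009, 'rvec': array([ 2.16059604, -2.14398835,  0.14185005]), 'tvec': array([0.01153999, 0.62060019, 1.20683956])}
{'fx': 339.89489885256717, 'fy': 339.89489885256717, 'cx': 321.98171552607346, 'cy': 236.07036754777647, 'T_tool_cam': array([[-1.41819631e-03, -9.63852791e-01, -2.66431579e-01,
         7.41510831e-02],
       [ 9.99998018e-01, -1.73918996e-03,  9.68840083e-04,
        -2.46138464e-04],
       [-1.39719434e-03, -2.66429677e-01,  9.63853347e-01,
        -1.69612227e-01],
       [ 0.00000000e+00,  0.00000000e+00,  0.00000000e+00,
         1.00000000e+00]])}
```

View pics/top0.png

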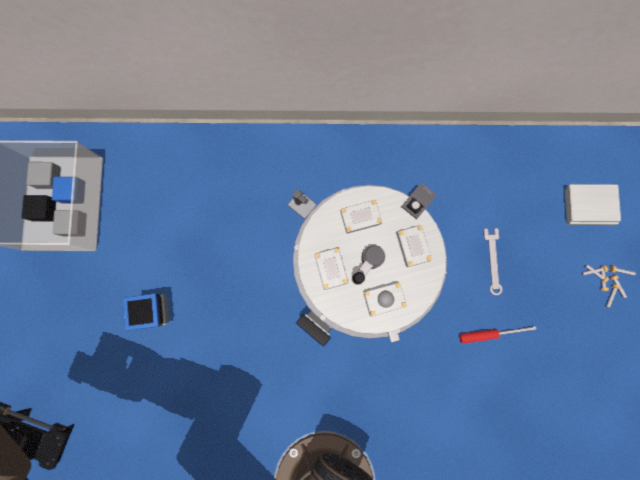

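View pics/scene0.png

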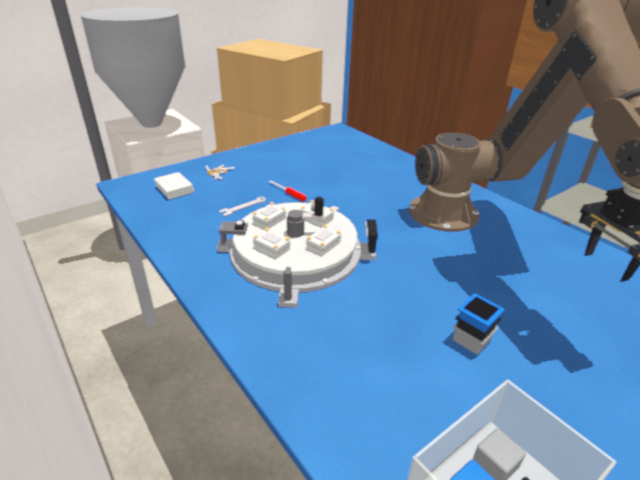

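Top view: carousel centre near (372,258), knob top at (358,278), tab at (393,337). The index post is at (302,203), the nozzle at (315,325) and the shoe guide at (418,200). The scene view agrees; the knob there is at about (319,206).

```bash
cat > h.py <<'E'
import numpy as np, cv2
from bench import *
from scipy.spatial.transform import Rotation as R
def cam(name,obs=None):
    c=calibration(name)
    K=np.array([[c['fx'],0,c['cx']],[0,c['fy'],c['cy']],[0,0,1]])
    if name=='wrist':
        T=np.eye(4);T[:3,:3]=R.from_rotvec(obs['eef_rot']).as_matrix();T[:3,3]=obs['eef_pos']
        W=T@np.array(c['T_tool_cam']);return K,W[:3,:3].T,-W[:3,:3].T@W[:3,3]
    return K,R.from_rotvec(c['rvec']).as_matrix(),np.array(c['tvec'])
def cast(C,uv,z):
    K,r,t=C;uv=np.atleast_2d(uv).astype(float)
    d=np.c_[uv,np.ones(len(uv))]@np.linalg.inv(K).T@r
    o=-r.T@t
    return (o+d*((z-o[2])/d[:,2])[:,None])[:,:2]
def proj(C,p):
    K,r,t=C;q=(np.atleast_2d(p)@r.T+t)@K.T
    return q[:,:2]/q[:,2:]
def circ(p):
    s=np.linalg.lstsq(np.c_[2*p,np.ones(len(p))],(p**2).sum(1),rcond=None)[0]
    return s[:2],np.sqrt(s[2]+s[:2]@s[:2])
E
python3 - <<'E'
from h import *
im=cv2.imread('pics/top0.png');C=cam('top')
hsv=cv2.cvtColor(im,cv2.COLOR_BGR2HSV)
m=((hsv[...,1]<60)&(hsv[...,2]>150)).astype(np.uint8); 
m[:,:280]=0;m[:,460:]=0;m[:170]=0;m[360:]=0
m=cv2.morphologyEx(m,cv2.MORPH_CLOSE,np.ones((9,9)))
c=max(cv2.findContours(m,0,2)[0],key=cv2.contourArea)[:,0]
p=cast(C,c,.018)
for z in (.018,.066):
    p=cast(C,c,z)
    k=np.ones(len(p),bool)
    for _ in range(6):
        cc,r=circ(p[k]);k=abs(np.linalg.norm(p-cc,axis=1)-r)<.004
    print(z,cc,r,k.mean())
for n,uv,z in(("knob",(358,278),.19),("tab",(393,337),.063),("index",(302,203),.1),("noz",(315,325),.09),("shoe",(418,202),.09),("dome",(386,299),.12)):
    q=cast(C,uv,z)[0];print(n,q,np.linalg.norm(q-cc),np.degrees(np.arctan2(*(q-cc)[::-1])))
cv2.imwrite('pics/c.png',cv2.resize(im[170:360,280:470],None,fx=3.1,fy=3.1,interpolation=cv2.INTER_CUBIC))
C2=cam('scene');print(proj(C2,[*cast(C,(358,278),.19)[0],.19]))
E
```

```text
0.018 [ 0.57013255 -0.10964029] 0.20760013588898218 0.38396624472573837
0.066 [ 0.56599483 -0.11035719] 0.19531236583723138 0.7552742616033755
knob [ 0.51228467 -0.07155218] 0.06626168299072907 144.1522979279767
tab [ 0.37191751 -0.16893308] 0.20272429592009844 -163.2052785386052
index [0.70482909 0.06213295] 0.22142221995832118 51.17002576148105
noz [0.40127497 0.0266612 ] 0.21425842404340031 140.24541112957917
shoe [ 0.71179735 -0.23273755] 0.190355795668194 -40.00865196446732
dome [ 0.46583934 -0.14456055] 0.10583473918431313 -161.14483133154673
[[320.33348298 197.68734112]]
```

View pics/c.png

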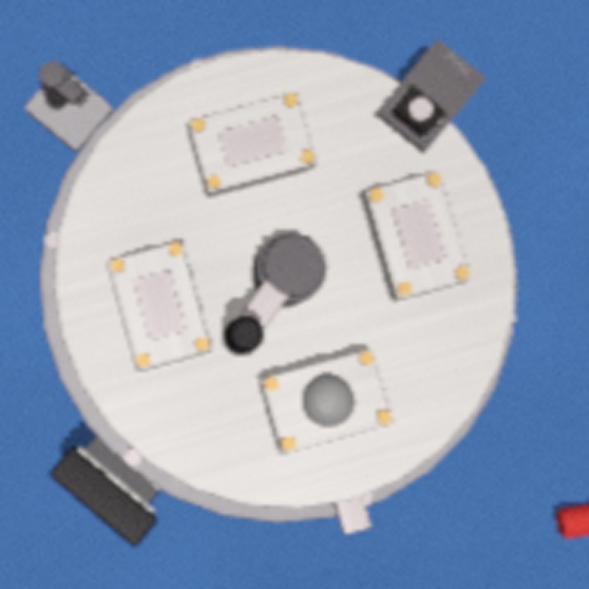

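The crop shows the tab at (352,515), the knob top at (243,333), the hub at (290,266) and 16 gold screws on the mould tops (z≈0.102). The screw centroid gives the axis and the platter angle.

```bash
cat >> h.py <<'E'
def gold(im):
    hsv=cv2.cvtColor(im,cv2.COLOR_BGR2HSV)
    m=cv2.inRange(hsv,(10,70,120),(28,255,255))
    n,_,st,ce=cv2.connectedComponentsWithStats(m)
    return ce[1:][(st[1:,4]>=4)&(st[1:,4]<400)]
E
python3 - <<'E'
from h import *
im=cv2.imread('pics/top0.png');C=cam('top')
g=gold(im);q=cast(C,g,.102)
q=q[np.linalg.norm(q-[.568,-.11],axis=1)<.18];c=q.mean(0);print(len(q),c)
cc,r=circ(q);d=q-cc;print(cc,r,np.sort(np.hypot(*d.T)).round(3))
print(np.sort(np.degrees(np.arctan2(d[:,1],d[:,0]))).round(1))
f=lambda u,v:(280+(u-1)/3.1,170+(v-1)/3.1)
for n,uv,z in(("knob",f(243,333),.19),("hub",f(290,266),.134),("tab",f(357,528),.063),("idxpost",f(55,75),.112),("idxfinger",f(84,102),.098),("noz",f(104,496),.1),("shoe",f(421,109),.097),("dome",f(328,399),.12)):
    p=cast(C,uv,z)[0];print(n,p,np.linalg.norm(p-cc),np.degrees(np.arctan2(*(p-cc)[::-1])))
ims=cv2.imread('pics/scene0.png');C2=cam('scene')
# knob in scene: dark blob centre
hsv=cv2.cvtColor(ims,cv2.COLOR_BGR2HSV);m=(hsv[...,2]<50).astype(np.uint8);n,_,st,ce=cv2.connectedComponentsWithStats(m)
for s,e in zip(st,ce):
    if s[4]>30 and 280<e[0]<390 and 180<e[1]<260:print(s,e)
for z in(.134,.19):print(proj(C2,[*cast(C,f(243,333),.19)[0],z]))
o=get_obs();print(R.from_rotvec(o['eef_rot']).as_matrix().round(4))
E
```

```text
16 [ 0.57100112 -0.11601145]
[ 0.57093886 -0.11604211] 0.1176544185207315 [0.092 0.092 0.093 0.093 0.093 0.093 0.093 0.093 0.138 0.138 0.138 0.138
 0.138 0.138 0.138 0.138]
[-147.7 -139.6  -99.2  -90.8  -57.8  -49.2   -9.2   -0.9   32.1   40.9
   80.2   89.4  122.   130.8  170.6  179.1]
knob [ 0.51434405 -0.07170531] 0.07189384057234056 141.9245844398643
hub [ 0.56976678 -0.11289904] 0.003354492522436729 110.45094485336736
tab [ 0.36457077 -0.17344715] 0.21420346629592316 -164.45512393742538
idxpost [0.72550613 0.07341695] 0.244511296158321 50.79124064332408
idxfinger [0.70642533 0.05015608] 0.21442579282094926 50.81272677321508
noz [0.39046989 0.0307787 ] 0.2326486588190105 140.86986744507956
shoe [ 0.70291873 -0.22477692] 0.1710027669232453 -39.48422990233801
dome [ 0.46729894 -0.14332949] 0.10717197970799723 -165.24934248702155
[     0      0    640    480 302985] [316.20826444 240.49307722]
[315 199   7  16  91] [318.35164835 206.82417582]
[369 235   7  17  89] [371.74157303 242.29213483]
[[319.24686588 214.26753943]]
[[319.74133786 197.85973236]]
[[-9.477e-01  3.191e-01 -4.000e-04]
 [ 3.191e-01  9.477e-01 -9.000e-04]
 [ 1.000e-04 -1.000e-03 -1.000e+00]]
```

step_arm(plan=[[[-0.016,-0.0165,0],[0,0,0],1],[[-0.032,-0.033,0],[0,0,0],1],[[-0.032,-0.033,0],[0,0,0],1],[[-0.032,-0.033,0],[0,0,0],1],[[-0.032,-0.033,0],[0,0,0],1],[[-0.032,-0.033,0],[0,0,0],1],[[-0.032,-0.033,0],[0,0,0],1],[[-0.032,-0.033,0],[0,0,0],1],[[-0.032,-0.033,0],[0,0,0],1],[[-0.032,-0.033,0],[0,0,0],1],[[-0.032,-0.033,0],[0,0,0],1],[[-0.032,-0.033,0],[0,0,0],1],[[-0.032,-0.033,0],[0,0,0],1],[[-0.032,-0.033,0],[0,0,0],1],[[-0.032,-0.033,0],[0,0,0],1],[[-0.032,-0.033,0],[0,0,0],1],[[-0.016,-0.0165,0],[0,0,0],1],[[0,0,0],[0,0,0],1]])

```text
time_s: 1.9
eef_pos: [0.517, -0.0739, 0.214]
eef_rot: [-0.513, -3.099, 0.0]
wrist_force: [0.8, 0.3, 0.3]
width: 0.0955
finger_force: 0.0
```

Run:
```python
from h import *
o=get_obs();im=capture('wrist')[:,:,::-1].copy();cv2.imwrite('pics/w1.png',im)
C=cam('wrist',o);print(o['eef_pos'],o['joint_pos'].round(2))
print(proj(C,[[.515,-.0725,.19],[.571,-.116,.102],[*o['eef_pos']]]))
q=cast(C,gold(im),.102);d=q-[.571,-.116];print(np.c_[gold(im),np.hypot(*d.T).round(4),np.degrees(np.arctan2(d[:,1],d[:,0]))].round(3))
t=capture('top')[:,:,::-1].copy();cv2.imwrite('pics/t1.png',t)
q=cast(cam('top'),gold(t),.102);d=q-[.571,-.116];k=np.hypot(*d.T)<.18;print(np.c_[np.hypot(*d.T).round(4),np.degrees(np.arctan2(d[:,1],d[:,0]))][k].round(3))
s=capture('scene')[:,:,::-1].copy();cv2.imwrite('pics/s1.png',s)
q=cast(cam('scene'),gold(s),.102);d=q-[.571,-.116];k=np.hypot(*d.T)<.18;print(np.c_[np.hypot(*d.T).round(4),np.degrees(np.arctan2(d[:,1],d[:,0]))][k].round(3))
v=np.hstack([cv2.resize(im,(400,300)),cv2.resize(t,(400,300))]);cv2.imwrite('pics/v1.png',np.vstack([im[:300,:640],cv2.resize(np.hstack([t[:,:],s]),(640,240))]))
```

```text
[ 0.51698601 -0.07392926  0.21401913] [-0.27  0.35  1.81 -0.    0.99 -1.51]
[[323.29225072 265.19277241]
 [297.32484971 300.93615468]
 [322.19068368 284.81737495]]
[[ 2.39097e+02  1.51744e+02  1.39000e-01  1.79760e+02]
 [ 3.99615e+02  1.82205e+02  1.38000e-01  1.22256e+02]
 [ 2.74954e+02  2.01092e+02  9.30000e-02  1.71632e+02]
 [ 1.65181e+02  2.06361e+02  1.40000e-01 -1.47401e+02]
 [ 3.50309e+02  2.14822e+02  9.20000e-02  1.30967e+02]
 [ 2.02369e+02  2.51866e+02  9.40000e-02 -1.38669e+02]
 [ 4.45986e+02  2.56979e+02  1.38000e-01  8.89440e+01]
 [ 3.98432e+02  2.85928e+02  9.20000e-02  8.03080e+01]
 [ 1.21947e+02  3.24368e+02  1.64000e-01 -1.00596e+02]
 [ 5.22667e+02  3.25667e+02  2.10000e-01  6.42320e+01]
 [ 1.19130e+02  3.44046e+02  1.74000e-01 -9.41280e+01]
 [ 5.25042e+02  3.44600e+02  2.19000e-01  5.91960e+01]
 [ 3.82000e+02  3.52765e+02  9.60000e-02  3.69300e+01]
 [ 2.48600e+02  3.77032e+02  9.40000e-02 -5.00030e+01]
 [ 4.08060e+02  3.81798e+02  1.37000e-01  3.20290e+01]
 [ 3.13400e+02  3.83429e+02  8.90000e-02 -9.85100e+00]]
[[ 1.38000e-01 -7.90000e-01]
 [ 1.38000e-01  3.21750e+0
[... 580 characters left out ...]
2]
 [ 1.03000e-01 -1.26314e+02]
 [ 1.05000e-01 -1.30728e+02]
 [ 1.37000e-01  1.22732e+02]
 [ 7.50000e-02  1.67170e+02]
 [ 1.28000e-01  1.26746e+02]
 [ 1.18000e-01 -1.32646e+02]
 [ 9.20000e-02  1.71147e+02]
 [ 1.26000e-01 -1.39306e+02]
 [ 1.18000e-01  1.53372e+02]
 [ 1.29000e-01 -1.46628e+02]
 [ 1.19000e-01 -1.74809e+02]
 [ 1.40000e-01 -1.50462e+02]]
[[ 1.41000e-01 -1.47349e+02]
 [ 1.41000e-01 -1.78537e+02]
 [ 1.41000e-01 -5.95620e+01]
 [ 9.40000e-02 -5.10300e+01]
 [ 9.10000e-02  1.33064e+02]
 [ 9.20000e-02 -1.25380e+01]
 [ 1.37000e-01  1.24734e+02]
 [ 1.37000e-01 -2.13700e+00]
 [ 8.80000e-02  3.93440e+01]
 [ 8.80000e-02  8.18750e+01]
 [ 1.33000e-01  9.02080e+01]
 [ 1.36000e-01  3.10270e+01]]
```

View pics/v1.png

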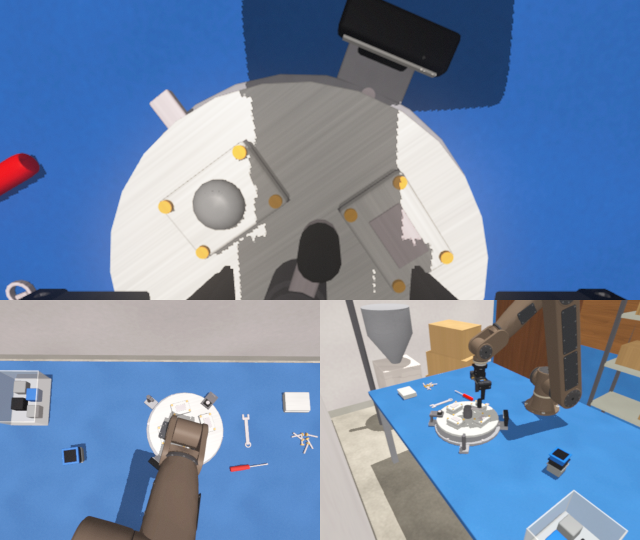

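Wrist view: the knob top is at about (319,264), within 2 mm of the prediction. The tab is at (168,108) and at least 10 screws are visible, so the wrist camera can track the platter angle. I'll descend and grip.

step_arm(plan=[[[0.002,0,0.012],[0,0,0],1],[[0,-0.0005,0.02],[0,0,0],1],[[0,0,0.02],[0,0,0],1],[[0,0,0.014],[0,0,0],1],[[0,0,0.005],[0,0,0],1],[[0,0,0],[0,0,0],0.5],[[0,0,0],[0,0,0],0.2],[[0,0,0],[0,0,0],0.2],[[0,0,0],[0,0,0],0.2],[[0,0,0],[0,0,0],0.2],[[0,0,0],[0,0,0],0.2]])

```text
time_s: 3.15
eef_pos: [0.5142, -0.0713, 0.1438]
eef_rot: [0.508, 3.1, 0.0]
wrist_force: [-0.7, -0.1, 0.6]
width: 0.0521
finger_force: 0.0
```

step_arm(plan=[[[0,0,0],[0,0,0],0.2],[[0,0,0],[0,0,0],0.2],[[0,0,0],[0,0,0],0.2],[[0,0,0],[0,0,0],0.2]])

```text
time_s: 3.55
eef_pos: [0.5142, -0.0713, 0.1436]
eef_rot: [0.508, 3.1, 0.0]
wrist_force: [0.1, 1.1, 0.0]
width: 0.0286
finger_force: 30.0
```

```bash
cat >> h.py <<'E'
from scipy.optimize import least_squares
CEN=np.array([.571,-.116]);IDX=np.radians(50.7)
A0=np.radians(-164.5)-IDX
MR=np.tile([.138,.138,.0925,.0925],4)
MA=np.radians(np.tile([16.5,-16.5,25,-25],4)+np.repeat([0,90,180,270],4))
def platter(tag):
    """(time, carousel angle mod 90 deg in rad, inliers) from wrist picture"""
    o=get_obs();im=capture('wrist')[:,:,::-1].copy();cv2.imwrite(f'pics/{tag}.png',im)
    d=cast(cam('wrist',o),gold(im),.102)-CEN
    best=(0,0)
    for th in np.radians(np.arange(0,90,.5)):
        M=np.c_[MR*np.cos(MA+th),MR*np.sin(MA+th)]
        e=np.linalg.norm(d[:,None]-M[None],axis=2);k=e.min(1)<.008
        if k.sum()-e.min(1)[k].sum()*20>best[0]:best=(k.sum()-e.min(1)[k].sum()*20,th,k,e.argmin(1))
    _,th,k,j=best
    a=np.angle(np.exp(1j*(np.arctan2(d[k,1],d[k,0])-MA[j[k]]-th)))
    th+=np.median(a)
    return o,(th-IDX)%(np.pi/2),int(k.sum())
E
python3 - <<'E'
from h import *
o,a,n=platter('p0');print(o['time_s'],o['eef_pos'],o['wrist_force'],o['width'],o['finger_force'],np.degrees(a),n,np.degrees(A0)%90)
d=o['eef_pos'][:2]-CEN;print(np.hypot(*d),np.degrees(np.arctan2(d[1],d[0])))
E
```

```text
3.55 [ 0.51416045 -0.07128348  0.1436259 ] [0.0939263  1.12896817 0.03052465] 0.02861772323961353 30.000080466270447 55.512538545089626 8 54.80000000000001
0.07232082542404289 141.80734507710977
```

```bash
cat > gen.py <<'E'
# usage: gen.py phi0 omega...  ; prints rows (tool frame) for the circle, 0.1 mm rounding of absolute positions
import sys, numpy as np
w=[float(x) for a in sys.argv[2:] for x in ([a] if '*' not in a else [a.split('*')[0]]*int(a.split('*')[1]))]
phi=np.r_[float(sys.argv[1]),float(sys.argv[1])+np.cumsum(w)*.1]
c=np.array([[-.9477,.3191],[.3191,.9477]])
p=np.round(.07*np.c_[np.cos(phi),np.sin(phi)]@c.T,4)
print('['+', '.join('[[%.4f, %.4f, 0], [0, 0, 0], 0.2]'%tuple(d) for d in np.diff(p,axis=0))+']',len(w),'phi end',round(phi[-1],4))
E
python3 gen.py 2.478 .2 .5 .8 1.1 1.4 1.7 2*8 2.2 2.4 2.6 2.7*3
```

```text
[[[0.0005, -0.0014, 0], [0, 0, 0], 0.2], [[0.0010, -0.0033, 0], [0, 0, 0], 0.2], [[0.0013, -0.0055, 0], [0, 0, 0], 0.2], [[0.0010, -0.0076, 0], [0, 0, 0], 0.2], [[0.0001, -0.0098, 0], [0, 0, 0], 0.2], [[-0.0018, -0.0117, 0], [0, 0, 0], 0.2], [[-0.0045, -0.0133, 0], [0, 0, 0], 0.2], [[-0.0071, -0.0120, 0], [0, 0, 0], 0.2], [[-0.0093, -0.0104, 0], [0, 0, 0], 0.2], [[-0.0112, -0.0084, 0], [0, 0, 0], 0.2], [[-0.0127, -0.0059, 0], [0, 0, 0], 0.2], [[-0.0136, -0.0033, 0], [0, 0, 0], 0.2], [[-0.0139, -0.0006, 0], [0, 0, 0], 0.2], [[-0.0138, 0.0023, 0], [0, 0, 0], 0.2], [[-0.0143, 0.0055, 0], [0, 0, 0], 0.2], [[-0.0139, 0.0095, 0], [0, 0, 0], 0.2], [[-0.0119, 0.0136, 0], [0, 0, 0], 0.2], [[-0.0083, 0.0170, 0], [0, 0, 0], 0.2], [[-0.0035, 0.0185, 0], [0, 0, 0], 0.2], [[0.0016, 0.0187, 0], [0, 0, 0], 0.2]] 20 phi end 6.178
```

step_arm(plan=[[[0.0005,-0.0014,0],[0,0,0],0.2],[[0.001,-0.0033,0],[0,0,0],0.2],[[0.0013,-0.0055,0],[0,0,0],0.2],[[0.001,-0.0076,0],[0,0,0],0.2],[[0.0001,-0.0098,0],[0,0,0],0.2],[[-0.0018,-0.0117,0],[0,0,0],0.2],[[-0.0045,-0.0133,0],[0,0,0],0.2],[[-0.0071,-0.012,0],[0,0,0],0.2],[[-0.0093,-0.0104,0],[0,0,0],0.2],[[-0.0112,-0.0084,0],[0,0,0],0.2],[[-0.0127,-0.0059,0],[0,0,0],0.2],[[-0.0136,-0.0033,0],[0,0,0],0.2],[[-0.0139,-0.0006,0],[0,0,0],0.2],[[-0.0138,0.0023,0],[0,0,0],0.2],[[-0.0143,0.0055,0],[0,0,0],0.2],[[-0.0139,0.0095,0],[0,0,0],0.2],[[-0.0119,0.0136,0],[0,0,0],0.2],[[-0.0083,0.017,0],[0,0,0],0.2],[[-0.0035,0.0185,0],[0,0,0],0.2],[[0.0016,0.0187,0],[0,0,0],0.2]])

```text
time_s: 5.6
eef_pos: [0.6379, -0.1223, 0.1435]
eef_rot: [-0.508, -3.097, 0.001]
wrist_force: [-15.1, -0.2, 8.8]
width: 0.0283
finger_force: 30.0
```

```bash
python3 - <<'E'
from h import *
o,a,n=platter('p1');d=o['eef_pos'][:2]-CEN
print(o['time_s'],o['eef_pos'],o['wrist_force'],o['width'],o['finger_force'],'plat',np.degrees(a),n,'tcp',np.hypot(*d),np.arctan2(d[1],d[0])%6.283,o['joint_pos'].round(2),abs(o['qvel']).max())
E
python3 gen.py 6.178 2.8*20;python3 gen.py 6.178 2.8*20
```

```text
5.6 [ 0.6378794  -0.12229279  0.14349877] [-15.1430987   -0.16445758   8.77170132] 0.02832672012794165 30.001067519187927 plat 9.407790409634236 9 tcp 0.06717480088052075 6.1891846799111665 [-0.29  0.6   1.57 -0.    0.98 -1.54] 0.29022960226210354
[[[0.0069, 0.0183, 0], [0, 0, 0], 0.2], [[0.0116, 0.0157, 0], [0, 0, 0], 0.2], [[0.0156, 0.0119, 0], [0, 0, 0], 0.2], [[0.0182, 0.0070, 0], [0, 0, 0], 0.2], [[0.0194, 0.0018, 0], [0, 0, 0], 0.2], [[0.0192, -0.0037, 0], [0, 0, 0], 0.2], [[0.0174, -0.0088, 0], [0, 0, 0], 0.2], [[0.0143, -0.0133, 0], [0, 0, 0], 0.2], [[0.0101, -0.0167, 0], [0, 0, 0], 0.2], [[0.0051, -0.0189, 0], [0, 0, 0], 0.2], [[-0.0004, -0.0195, 0], [0, 0, 0], 0.2], [[-0.0057, -0.0187, 0], [0, 0, 0], 0.2], [[-0.0107, -0.0164, 0], [0, 0, 0], 0.2], [[-0.0148, -0.0127, 0], [0, 0, 0], 0.2], [[-0.0177, -0.0082, 0], [0, 0, 0], 0.2], [[-0.0193, -0.0030, 0], [0, 0, 0], 0.2], [[-0.0194, 0.0025, 0], [0, 0, 0], 0.2], [[-0.0179, 0.0077, 0], [0, 0, 0], 0.2], [[-0.0151, 0.0124, 0], [0, 0, 0], 0.2], [[-0.0111, 0.0161, 0], [0, 0, 0], 0.2]] 20 phi end 11.778
[[[0.0069, 0.0183, 0], [0, 0, 0], 0.2], [[0.0116, 0.0157, 0], [0, 0, 0], 0.2], [[0.0156, 0.0119, 0], [0, 0, 0], 0.2], [[0.0182, 0.0070, 0], [0, 0, 0], 0.2], [[0.0194, 0.0018, 0], [0, 0, 0], 0.2], [[0.0192, -0.0037, 0], [0, 0, 0], 0.2], [[0.0174, -0.0088, 0], [0, 0, 0], 0.2], [[0.0143, -0.0133, 0], [0, 0, 0], 0.2], [[0.0101, -0.0167, 0], [0, 0, 0], 0.2], [[0.0051, -0.0189, 0], [0, 0, 0], 0.2], [[-0.0004, -0.0195, 0], [0, 0, 0], 0.2], [[-0.0057, -0.0187, 0], [0, 0, 0], 0.2], [[-0.0107, -0.0164, 0], [0, 0, 0], 0.2], [[-0.0148, -0.0127, 0], [0, 0, 0], 0.2], [[-0.0177, -0.0082, 0], [0, 0, 0], 0.2], [[-0.0193, -0.0030, 0], [0, 0, 0], 0.2], [[-0.0194, 0.0025, 0], [0, 0, 0], 0.2], [[-0.0179, 0.0077, 0], [0, 0, 0], 0.2], [[-0.0151, 0.0124, 0], [0, 0, 0], 0.2], [[-0.0111, 0.0161, 0], [0, 0, 0], 0.2]] 20 phi end 11.778
```

step_arm(plan=[[[0.0069,0.0183,0],[0,0,0],0.2],[[0.0116,0.0157,0],[0,0,0],0.2],[[0.0156,0.0119,0],[0,0,0],0.2],[[0.0182,0.007,0],[0,0,0],0.2],[[0.0194,0.0018,0],[0,0,0],0.2],[[0.0192,-0.0037,0],[0,0,0],0.2],[[0.0174,-0.0088,0],[0,0,0],0.2],[[0.0143,-0.0133,0],[0,0,0],0.2],[[0.0101,-0.0167,0],[0,0,0],0.2],[[0.0051,-0.0189,0],[0,0,0],0.2],[[-0.0004,-0.0195,0],[0,0,0],0.2],[[-0.0057,-0.0187,0],[0,0,0],0.2],[[-0.0107,-0.0164,0],[0,0,0],0.2],[[-0.0148,-0.0127,0],[0,0,0],0.2],[[-0.0177,-0.0082,0],[0,0,0],0.2],[[-0.0193,-0.003,0],[0,0,0],0.2],[[-0.0194,0.0025,0],[0,0,0],0.2],[[-0.0179,0.0077,0],[0,0,0],0.2],[[-0.0151,0.0124,0],[0,0,0],0.2],[[-0.0111,0.0161,0],[0,0,0],0.2]])

```text
time_s: 7.65
eef_pos: [0.6186, -0.1648, 0.1435]
eef_rot: [-0.51, -3.099, -0.001]
wrist_force: [-9.6, 7.4, 6.8]
width: 0.0287
finger_force: 30.0
```

```bash
cat > fit.py <<'E'
# segs: list of crank speeds per 0.1 s; captures (0.05 s hold) where None stands. obs: unwrapped carousel angle at each None
from h import *
def sim(segs,J,Ts,w0=0.,a=0.):
    out=[];w=w0;tr=[]
    for s in segs:
        if s is None: out.append((a,w))
        wc=0 if s is None else s
        for _ in range(50 if s is None else 100):
            dt=.001;f=.01*0+.015+Ts
            drive=.07*(wc-w)+.005*np.sign(wc-w)-.03*w
            if abs(w)<1e-4 and abs(drive)<f: w=0
            else:
                nw=w+dt*(drive-f*np.sign(w if abs(w)>1e-4 else drive))/J
                w=0 if nw*w<0 else nw
            a+=w*dt
        tr.append(w)
    return np.array(out),np.array(tr),w,a
def fit(segs,obs):
    f=lambda x:np.r_[(sim(segs,*x)[0][:len(obs),0]-obs)/.015,(x[0]-.11)/.02]
    r=least_squares(f,[.11,.05],diff_step=.02,bounds=([.07,.01],[.16,.14]));print('J,Ts',r.x,'res',r.fun.round(2));return r.x
S1=[.2,.5,.8,1.1,1.4,1.7]+[2.]*8+[2.2,2.4,2.6,2.7,2.7,2.7]
E
python3 - <<'E'
from fit import *
o,a,n=platter('p2');d=o['eef_pos'][:2]-CEN
print(o['time_s'],o['eef_pos'],o['wrist_force'],o['width'],'plat',np.degrees(a),n,'tcp',np.hypot(*d),np.arctan2(d[1],d[0])%6.283)
b=np.degrees(a)
cand=[b+90*k-145+0 for k in range(1,6)];print(cand)
for Ts in(.015,.03,.05,.08,.125):
    s=sim(S1+[None]+[2.8]*20+[None],.11,Ts);print(Ts,np.degrees(s[0][:,0]),s[0][:,1])
E
```

```text
7.65 [ 0.61861418 -0.16477643  0.14351311] [-9.60010803  7.42597572  6.82819116] 0.02874542942232684 plat 44.6502554102358 10 tcp 0.06816340944294748 5.485544772673273
[np.float64(-10.349744589764214), np.float64(79.65025541023579), np.float64(169.6502554102358), np.float64(259.6502554102358), np.float64(349.6502554102358)]
0.015 [ 53.97030869 214.98265408] [1.05463186 1.59358039]
0.03 [ 45.64170826 190.49833046] [0.93212185 1.44784069]
0.05 [ 35.34138332 158.81645605] [0.77177115 1.25398538]
0.08 [ 21.56484442 113.34446963] [0.53832799 0.96430011]
0.125 [ 4.30919527 49.46550792] [0.20545073 0.53245134]
```

```bash
python3 - <<'E'
from fit import *
S=S1+[None]+[2.8]*20+[None]
x=fit(S,np.radians([44.3,169.5]))
for wc in(2.9,3.0,3.1,3.2):
    s=sim(S+[wc]*20+[None]+[wc]*20+[None],*x);print(wc,np.degrees(s[0][:,0]),s[0][:,1],s[1][41:].max())
E
python3 gen.py 11.778 3.1*20
```

```text
J,Ts [0.07       0.05794897] res [-3.7   1.29 -2.  ]
2.9 [ 41.12217291 170.60549721 319.68525216 472.02546764] [0.87575133 1.25076672 1.33676603 1.34135509] 1.3413550872389621
3.0 [ 41.12217291 170.60549721 325.06386157 485.28446235] [0.87575133 1.25076672 1.40275395 1.41086422] 1.4108642242090716
3.1 [ 41.12217291 170.60549721 330.44247098 498.54345707] [0.87575133 1.25076672 1.46874187 1.48037336] 1.480373361179183
3.2 [ 41.12217291 170.60549721 335.82108039 511.80245178] [0.87575133 1.25076672 1.53472979 1.5498825 ] 1.5498824981492942
[[[-0.0066, 0.0206, 0], [0, 0, 0], 0.2], [[0.0001, 0.0216, 0], [0, 0, 0], 0.2], [[0.0066, 0.0206, 0], [0, 0, 0], 0.2], [[0.0126, 0.0175, 0], [0, 0, 0], 0.2], [[0.0173, 0.0129, 0], [0, 0, 0], 0.2], [[0.0205, 0.0070, 0], [0, 0, 0], 0.2], [[0.0216, 0.0005, 0], [0, 0, 0], 0.2], [[0.0207, -0.0062, 0], [0, 0, 0], 0.2], [[0.0178, -0.0123, 0], [0, 0, 0], 0.2], [[0.0133, -0.0170, 0], [0, 0, 0], 0.2], [[0.0074, -0.0203, 0], [0, 0, 0], 0.2], [[0.0008, -0.0216, 0], [0, 0, 0], 0.2], [[-0.0057, -0.0209, 0], [0, 0, 0], 0.2], [[-0.0119, -0.0180, 0], [0, 0, 0], 0.2], [[-0.0168, -0.0136, 0], [0, 0, 0], 0.2], [[-0.0201, -0.0079, 0], [0, 0, 0], 0.2], [[-0.0216, -0.0013, 0], [0, 0, 0], 0.2], [[-0.0209, 0.0053, 0], [0, 0, 0], 0.2], [[-0.0183, 0.0115, 0], [0, 0, 0], 0.2], [[-0.0140, 0.0165, 0], [0, 0, 0], 0.2]] 20 phi end 17.978
```

step_arm(plan=[[[-0.0066,0.0206,0],[0,0,0],0.2],[[0.0001,0.0216,0],[0,0,0],0.2],[[0.0066,0.0206,0],[0,0,0],0.2],[[0.0126,0.0175,0],[0,0,0],0.2],[[0.0173,0.0129,0],[0,0,0],0.2],[[0.0205,0.007,0],[0,0,0],0.2],[[0.0216,0.0005,0],[0,0,0],0.2],[[0.0207,-0.0062,0],[0,0,0],0.2],[[0.0178,-0.0123,0],[0,0,0],0.2],[[0.0133,-0.017,0],[0,0,0],0.2],[[0.0074,-0.0203,0],[0,0,0],0.2],[[0.0008,-0.0216,0],[0,0,0],0.2],[[-0.0057,-0.0209,0],[0,0,0],0.2],[[-0.0119,-0.018,0],[0,0,0],0.2],[[-0.0168,-0.0136,0],[0,0,0],0.2],[[-0.0201,-0.0079,0],[0,0,0],0.2],[[-0.0216,-0.0013,0],[0,0,0],0.2],[[-0.0209,0.0053,0],[0,0,0],0.2],[[-0.0183,0.0115,0],[0,0,0],0.2],[[-0.014,0.0165,0],[0,0,0],0.2]])

```text
time_s: 9.7
eef_pos: [0.6144, -0.1689, 0.1435]
eef_rot: [-0.51, -3.099, -0.001]
wrist_force: [-10.4, 10.1, 7.3]
width: 0.0289
finger_force: 30.0
```

```bash
python3 - <<'E'
from fit import *
o,a,n=platter('p3');d=o['eef_pos'][:2]-CEN
print(o['time_s'],o['eef_pos'],o['wrist_force'],'tcp',np.hypot(*d),np.arctan2(d[1],d[0])%6.283)
b=np.degrees(a)-145.1
b+=90*round((327-b)/90);print('travel',b,n)
S=S1+[None]+[2.8]*20+[None]+[3.1]*20+[None]
x=fit(S,np.radians([44.3,169.5,b]))
for wc in(3.1,3.2,3.3):
    s=sim(S+[wc]*20+[None]+[wc]*20+[None],*x);print(wc,np.degrees(s[0][:,0]),s[0][:,1])
E
python3 gen.py 17.978 3.1*20; python3 gen.py 17.978 3.2*20
```

```text
9.7 [ 0.61441357 -0.16886737  0.14351927] [-10.35308195  10.09631875   7.31610327] tcp 0.06840831234345895 5.399725849166025
travel 330.7294150459411 10
J,Ts [0.07       0.05787894] res [-3.65  1.43 -0.1  -2.  ]
3.1 [ 41.16480673 170.72805106 330.64715688 498.83039307 667.45461587] [0.87639001 1.25146375 1.46944202 1.48107367 1.48169435]
3.2 [ 41.16480673 170.72805106 330.64715688 504.20900248 680.71361059] [0.87639001 1.25146375 1.46944202 1.54706159 1.55120349]
3.3 [ 41.16480673 170.72805106 330.64715688 509.58761189 693.9726053 ] [0.87639001 1.25146375 1.46944202 1.61304951 1.62071263]
[[[-0.0082, 0.0200, 0], [0, 0, 0], 0.2], [[-0.0018, 0.0215, 0], [0, 0, 0], 0.2], [[0.0049, 0.0211, 0], [0, 0, 0], 0.2], [[0.0111, 0.0185, 0], [0, 0, 0], 0.2], [[0.0162, 0.0143, 0], [0, 0, 0], 0.2], [[0.0198, 0.0087, 0], [0, 0, 0], 0.2], [[0.0215, 0.0022, 0], [0, 0, 0], 0.2], [[0.0211, -0.0044, 0], [0, 0, 0], 0.2], [[0.0188, -0.0107, 0], [0, 0, 0], 0.2], [[0.0146, -0.0160, 0], [0, 0, 0], 0.2], [[0.0091, -0.0196, 0], [0, 0, 0], 0.2], [[0.0027, -0.0214, 0], [0, 0, 0], 0.2], [[-0.0040, -0.0213, 0], [0, 
[... 432 characters left out ...]
], [[0.0121, 0.0187, 0], [0, 0, 0], 0.2], [[0.0174, 0.0140, 0], [0, 0, 0], 0.2], [[0.0209, 0.0078, 0], [0, 0, 0], 0.2], [[0.0222, 0.0009, 0], [0, 0, 0], 0.2], [[0.0215, -0.0062, 0], [0, 0, 0], 0.2], [[0.0183, -0.0127, 0], [0, 0, 0], 0.2], [[0.0135, -0.0178, 0], [0, 0, 0], 0.2], [[0.0072, -0.0211, 0], [0, 0, 0], 0.2], [[0.0002, -0.0223, 0], [0, 0, 0], 0.2], [[-0.0068, -0.0212, 0], [0, 0, 0], 0.2], [[-0.0132, -0.0180, 0], [0, 0, 0], 0.2], [[-0.0182, -0.0129, 0], [0, 0, 0], 0.2], [[-0.0213, -0.0066, 0], [0, 0, 0], 0.2], [[-0.0223, 0.0004, 0], [0, 0, 0], 0.2], [[-0.0210, 0.0075, 0], [0, 0, 0], 0.2], [[-0.0176, 0.0137, 0], [0, 0, 0], 0.2], [[-0.0124, 0.0185, 0], [0, 0, 0], 0.2]] 20 phi end 24.378
```

step_arm(plan=[[[-0.0084,0.0207,0],[0,0,0],0.2],[[-0.0015,0.0222,0],[0,0,0],0.2],[[0.0056,0.0216,0],[0,0,0],0.2],[[0.0121,0.0187,0],[0,0,0],0.2],[[0.0174,0.014,0],[0,0,0],0.2],[[0.0209,0.0078,0],[0,0,0],0.2],[[0.0222,0.0009,0],[0,0,0],0.2],[[0.0215,-0.0062,0],[0,0,0],0.2],[[0.0183,-0.0127,0],[0,0,0],0.2],[[0.0135,-0.0178,0],[0,0,0],0.2],[[0.0072,-0.0211,0],[0,0,0],0.2],[[0.0002,-0.0223,0],[0,0,0],0.2],[[-0.0068,-0.0212,0],[0,0,0],0.2],[[-0.0132,-0.018,0],[0,0,0],0.2],[[-0.0182,-0.0129,0],[0,0,0],0.2],[[-0.0213,-0.0066,0],[0,0,0],0.2],[[-0.0223,0.0004,0],[0,0,0],0.2],[[-0.021,0.0075,0],[0,0,0],0.2],[[-0.0176,0.0137,0],[0,0,0],0.2],[[-0.0124,0.0185,0],[0,0,0],0.2]])

```text
time_s: 11.75
eef_pos: [0.6202, -0.1631, 0.1435]
eef_rot: [-0.51, -3.098, -0.001]
wrist_force: [-11.7, 8.9, 8.4]
width: 0.0287
finger_force: 30.0
```

```bash
python3 - <<'E'
from fit import *
o,a,n=platter('p4');d=o['eef_pos'][:2]-CEN
print(o['time_s'],o['eef_pos'],o['wrist_force'],'tcp',np.hypot(*d),np.arctan2(d[1],d[0])%6.283)
b=np.degrees(a)-145.1
b+=90*round((504-b)/90);print('travel',b,n,'avg',np.radians(b-330.7)/2.05)
S=S1+[None]+[2.8]*20+[None]+[3.1]*20+[None]+[3.2]*20+[None]
x=fit(S,np.radians([44.3,169.5,330.7,b]))
for wc in(3.0,3.1,3.2,3.3):
    s=sim(S+[wc]*20+[None],*x);print(wc,np.degrees(s[0][:,0]),s[0][:,1])
E
python3 gen.py 24.378 3.1*20; python3 gen.py 24.378 3.2*20
```

```text
11.75 [ 0.62020035 -0.16314647  0.14345919] [-11.66009806   8.85667927   8.38230077] tcp 0.06814296677934911 5.518916106223744
travel 508.35999070188484 12 avg 1.5125618472245868
J,Ts [0.07567826 0.05584714] res [-4.21  1.17  1.46 -0.93 -1.72]
3.0 [ 40.68293525 170.50961861 331.95749729 507.56105252 675.97733748] [0.86737583 1.26329742 1.48470589 1.56445567 1.43970421]
3.1 [ 40.68293525 170.50961861 331.95749729 507.56105252 681.18286346] [0.86737583 1.26329742 1.48470589 1.56445567 1.50473143]
3.2 [ 40.68293525 170.50961861 331.95749729 507.56105252 686.38838943] [0.86737583 1.26329742 1.48470589 1.56445567 1.56975864]
3.3 [ 40.68293525 170.50961861 331.95749729 507.56105252 691.5939154 ] [0.86737583 1.26329742 1.48470589 1.56445567 1.63478585]
[[[-0.0059, 0.0208, 0], [0, 0, 0], 0.2], [[0.0008, 0.0216, 0], [0, 0, 0], 0.2], [[0.0073, 0.0204, 0], [0, 0, 0], 0.2], [[0.0131, 0.0171, 0], [0, 0, 0], 0.2], [[0.0178, 0.0123, 0], [0, 0, 0], 0.2], [[0.0207, 0.0063, 0], [0, 0, 0], 0.2], [[0.0216, -0.0003, 0], [0, 0, 0], 0.2], [[0.0205, -0.0069, 0], [0, 0, 0], 0.2], [[0.0174, -0.0128, 0], [0, 0
[... 593 characters left out ...]
 [[0.0142, 0.0172, 0], [0, 0, 0], 0.2], [[0.0189, 0.0119, 0], [0, 0, 0], 0.2], [[0.0217, 0.0053, 0], [0, 0, 0], 0.2], [[0.0222, -0.0018, 0], [0, 0, 0], 0.2], [[0.0205, -0.0087, 0], [0, 0, 0], 0.2], [[0.0168, -0.0147, 0], [0, 0, 0], 0.2], [[0.0113, -0.0192, 0], [0, 0, 0], 0.2], [[0.0047, -0.0218, 0], [0, 0, 0], 0.2], [[-0.0024, -0.0222, 0], [0, 0, 0], 0.2], [[-0.0093, -0.0203, 0], [0, 0, 0], 0.2], [[-0.0152, -0.0163, 0], [0, 0, 0], 0.2], [[-0.0195, -0.0107, 0], [0, 0, 0], 0.2], [[-0.0219, -0.0041, 0], [0, 0, 0], 0.2], [[-0.0221, 0.0031, 0], [0, 0, 0], 0.2], [[-0.0200, 0.0098, 0], [0, 0, 0], 0.2], [[-0.0159, 0.0157, 0], [0, 0, 0], 0.2], [[-0.0102, 0.0198, 0], [0, 0, 0], 0.2]] 20 phi end 30.778
```

step_arm(plan=[[[-0.0059,0.0208,0],[0,0,0],0.2],[[0.0008,0.0216,0],[0,0,0],0.2],[[0.0073,0.0204,0],[0,0,0],0.2],[[0.0131,0.0171,0],[0,0,0],0.2],[[0.0178,0.0123,0],[0,0,0],0.2],[[0.0207,0.0063,0],[0,0,0],0.2],[[0.0216,-0.0003,0],[0,0,0],0.2],[[0.0205,-0.0069,0],[0,0,0],0.2],[[0.0174,-0.0128,0],[0,0,0],0.2],[[0.0127,-0.0175,0],[0,0,0],0.2],[[0.0067,-0.0205,0],[0,0,0],0.2],[[0.0001,-0.0217,0],[0,0,0],0.2],[[-0.0064,-0.0206,0],[0,0,0],0.2],[[-0.0125,-0.0177,0],[0,0,0],0.2],[[-0.0172,-0.013,0],[0,0,0],0.2],[[-0.0204,-0.0071,0],[0,0,0],0.2],[[-0.0216,-0.0006,0],[0,0,0],0.2],[[-0.0208,0.006,0],[0,0,0],0.2],[[-0.0179,0.0121,0],[0,0,0],0.2],[[-0.0134,0.0169,0],[0,0,0],0.2]])

```text
time_s: 13.8
eef_pos: [0.6161, -0.1673, 0.1435]
eef_rot: [-0.51, -3.098, -0.001]
wrist_force: [-10.6, 9.2, 8.3]
width: 0.0286
finger_force: 30.0
```

```bash
python3 - <<'E'
from fit import *
o,a,n=platter('p5')
print(o['time_s'],o['eef_pos'],o['wrist_force'])
b=np.degrees(a)-145.1
b+=90*round((683-b)/90);print('travel',b,n,'avg',np.radians(b-508.4)/2.05)
S=S1+[None]+[2.8]*20+[None]+[3.1]*20+[None]+[3.2]*20+[None]+[3.1]*20+[None]
x=fit(S,np.radians([44.3,169.5,330.7,508.4,b]))
for wc in(3.0,3.1,3.2,3.3):
    s=sim(S+[wc]*20+[None],*x);print(wc,np.degrees(s[0][:,0]),s[0][:,1])
E
python3 gen.py 30.578 3.1*20; python3 gen.py 30.578 3.15*20
```

```text
13.8 [ 0.61614043 -0.1672759   0.14349346] [-10.64734633   9.20383331   8.34027853]
travel 686.5049694005004 10 avg 1.5163503074158455
J,Ts [0.08191149 0.05402403] res [-5.04  0.06  1.68  1.25 -1.36 -1.4 ]
3.0 [ 39.96520284 169.54815514 332.14036993 509.47739441 685.33481726
 853.70554844] [0.85448522 1.27112376 1.49693298 1.57930822 1.52212351 1.45353138]
3.1 [ 39.96520284 169.54815514 332.14036993 509.47739441 685.33481726
 858.73083413] [0.85448522 1.27112376 1.49693298 1.57930822 1.52212351 1.51744932]
3.2 [ 39.96520284 169.54815514 332.14036993 509.47739441 685.33481726
 863.75611982] [0.85448522 1.27112376 1.49693298 1.57930822 1.52212351 1.58136726]
3.3 [ 39.96520284 169.54815514 332.14036993 509.47739441 685.33481726
 868.78140552] [0.85448522 1.27112376 1.49693298 1.57930822 1.52212351 1.6452852 ]
[[[-0.0076, 0.0203, 0], [0, 0, 0], 0.2], [[-0.0010, 0.0216, 0], [0, 0, 0], 0.2], [[0.0056, 0.0208, 0], [0, 0, 0], 0.2], [[0.0117, 0.0182, 0], [0, 0, 0], 0.2], [[0.0167, 0.0138, 0], [0, 0, 0], 0.2], [[0.0201, 0.0080, 0], [0, 0, 0], 0.2], [[0.0215, 0.0014, 0], [0, 0, 0], 0.2], [[0.02
[... 655 characters left out ...]
, [[0.0122, 0.0183, 0], [0, 0, 0], 0.2], [[0.0173, 0.0135, 0], [0, 0, 0], 0.2], [[0.0206, 0.0076, 0], [0, 0, 0], 0.2], [[0.0220, 0.0008, 0], [0, 0, 0], 0.2], [[0.0211, -0.0061, 0], [0, 0, 0], 0.2], [[0.0182, -0.0122, 0], [0, 0, 0], 0.2], [[0.0135, -0.0174, 0], [0, 0, 0], 0.2], [[0.0074, -0.0206, 0], [0, 0, 0], 0.2], [[0.0008, -0.0219, 0], [0, 0, 0], 0.2], [[-0.0062, -0.0211, 0], [0, 0, 0], 0.2], [[-0.0123, -0.0182, 0], [0, 0, 0], 0.2], [[-0.0174, -0.0134, 0], [0, 0, 0], 0.2], [[-0.0207, -0.0074, 0], [0, 0, 0], 0.2], [[-0.0219, -0.0006, 0], [0, 0, 0], 0.2], [[-0.0211, 0.0062, 0], [0, 0, 0], 0.2], [[-0.0181, 0.0124, 0], [0, 0, 0], 0.2], [[-0.0134, 0.0175, 0], [0, 0, 0], 0.2]] 20 phi end 36.878
```

step_arm(plan=[[[-0.0076,0.0206,0],[0,0,0],0.2],[[-0.0009,0.022,0],[0,0,0],0.2],[[0.0059,0.0211,0],[0,0,0],0.2],[[0.0122,0.0183,0],[0,0,0],0.2],[[0.0173,0.0135,0],[0,0,0],0.2],[[0.0206,0.0076,0],[0,0,0],0.2],[[0.022,0.0008,0],[0,0,0],0.2],[[0.0211,-0.0061,0],[0,0,0],0.2],[[0.0182,-0.0122,0],[0,0,0],0.2],[[0.0135,-0.0174,0],[0,0,0],0.2],[[0.0074,-0.0206,0],[0,0,0],0.2],[[0.0008,-0.0219,0],[0,0,0],0.2],[[-0.0062,-0.0211,0],[0,0,0],0.2],[[-0.0123,-0.0182,0],[0,0,0],0.2],[[-0.0174,-0.0134,0],[0,0,0],0.2],[[-0.0207,-0.0074,0],[0,0,0],0.2],[[-0.0219,-0.0006,0],[0,0,0],0.2],[[-0.0211,0.0062,0],[0,0,0],0.2],[[-0.0181,0.0124,0],[0,0,0],0.2],[[-0.0134,0.0175,0],[0,0,0],0.2]])

```text
time_s: 15.85
eef_pos: [0.6171, -0.1664, 0.1435]
eef_rot: [-0.51, -3.098, -0.001]
wrist_force: [-10.6, 9.3, 7.3]
width: 0.0285
finger_force: 30.0
```

```bash
python3 - <<'E'
from fit import *
o,a,n=platter('p6')
print(o['time_s'],o['eef_pos'],o['wrist_force'])
b=np.degrees(a)-145.1
b+=90*round((861-b)/90);print('travel',b,n,'avg',np.radians(b-686.5)/2.05)
E
python3 gen.py 36.878 3.15*20
```

```text
15.85 [ 0.61705575 -0.16642503  0.14352052] [-10.62899871   9.31132693   7.32946691]
travel 864.6306941005316 12 avg 1.5165693223985932
[[[-0.0073, 0.0207, 0], [0, 0, 0], 0.2], [[-0.0005, 0.0219, 0], [0, 0, 0], 0.2], [[0.0063, 0.0211, 0], [0, 0, 0], 0.2], [[0.0125, 0.0180, 0], [0, 0, 0], 0.2], [[0.0175, 0.0133, 0], [0, 0, 0], 0.2], [[0.0208, 0.0072, 0], [0, 0, 0], 0.2], [[0.0219, 0.0004, 0], [0, 0, 0], 0.2], [[0.0210, -0.0064, 0], [0, 0, 0], 0.2], [[0.0180, -0.0125, 0], [0, 0, 0], 0.2], [[0.0132, -0.0176, 0], [0, 0, 0], 0.2], [[0.0072, -0.0208, 0], [0, 0, 0], 0.2], [[0.0003, -0.0219, 0], [0, 0, 0], 0.2], [[-0.0065, -0.0210, 0], [0, 0, 0], 0.2], [[-0.0126, -0.0179, 0], [0, 0, 0], 0.2], [[-0.0176, -0.0132, 0], [0, 0, 0], 0.2], [[-0.0208, -0.0070, 0], [0, 0, 0], 0.2], [[-0.0220, -0.0003, 0], [0, 0, 0], 0.2], [[-0.0210, 0.0066, 0], [0, 0, 0], 0.2], [[-0.0178, 0.0128, 0], [0, 0, 0], 0.2], [[-0.0131, 0.0176, 0], [0, 0, 0], 0.2]] 20 phi end 43.178
```

One more hold segment for margin.

step_arm(plan=[[[-0.0073,0.0207,0],[0,0,0],0.2],[[-0.0005,0.0219,0],[0,0,0],0.2],[[0.0063,0.0211,0],[0,0,0],0.2],[[0.0125,0.018,0],[0,0,0],0.2],[[0.0175,0.0133,0],[0,0,0],0.2],[[0.0208,0.0072,0],[0,0,0],0.2],[[0.0219,0.0004,0],[0,0,0],0.2],[[0.021,-0.0064,0],[0,0,0],0.2],[[0.018,-0.0125,0],[0,0,0],0.2],[[0.0132,-0.0176,0],[0,0,0],0.2],[[0.0072,-0.0208,0],[0,0,0],0.2],[[0.0003,-0.0219,0],[0,0,0],0.2],[[-0.0065,-0.021,0],[0,0,0],0.2],[[-0.0126,-0.0179,0],[0,0,0],0.2],[[-0.0176,-0.0132,0],[0,0,0],0.2],[[-0.0208,-0.007,0],[0,0,0],0.2],[[-0.022,-0.0003,0],[0,0,0],0.2],[[-0.021,0.0066,0],[0,0,0],0.2],[[-0.0178,0.0128,0],[0,0,0],0.2],[[-0.0131,0.0176,0],[0,0,0],0.2]])

```text
time_s: 17.9
eef_pos: [0.6178, -0.1656, 0.1435]
eef_rot: [-0.51, -3.098, -0.001]
wrist_force: [-11.3, 9.2, 7.9]
width: 0.0288
finger_force: 30.0
```

Run:
```python
from fit import *
o,a,n=platter('p7')
print(o['time_s'],o['eef_pos'],o['wrist_force'])
b=np.degrees(a)-145.1
b+=90*round((1043-b)/90);print('travel',b,n,'avg',np.radians(b-864.6)/2.05,'carousel mod 360',(b+145.1)%360)
# run-down from w=1.53 after N rows at 3.15, ramp 1.5
for J,Ts in((.082,.054),(.1,.052),(.12,.05)):
  for N in (0,5,10,20):
    s=sim([None]+[3.15]*N+[1.5]+[0]*35,J,Ts,w0=1.53);print(J,N,(b+145.1+np.degrees(s[3]))%360)
```

```text
17.9 [ 0.61782307 -0.16564592  0.14349028] [-11.26209044   9.16190269   7.91431984]
travel 1043.9466364435998 11 avg 1.5269216138136927 carousel mod 360 109.04663644359971
0.082 0 146.138004453642
0.082 5 189.8151911804075
0.082 10 233.99297952398524
0.082 20 323.0644611088419
0.1 0 153.96120187372162
0.1 5 198.20199240813986
0.1 10 242.8342308448041
0.1 20 332.85870751404286
0.12 0 162.8031736892092
0.12 5 207.58197643523613
0.12 10 252.65079590499226
0.12 20 343.6131676071245
```

```bash
python3 gen.py 43.178 3.15*20; python3 gen.py 49.478 1.5 0*2
```

```text
[[[-0.0070, 0.0208, 0], [0, 0, 0], 0.2], [[-0.0001, 0.0220, 0], [0, 0, 0], 0.2], [[0.0066, 0.0209, 0], [0, 0, 0], 0.2], [[0.0129, 0.0179, 0], [0, 0, 0], 0.2], [[0.0177, 0.0129, 0], [0, 0, 0], 0.2], [[0.0208, 0.0069, 0], [0, 0, 0], 0.2], [[0.0220, 0.0001, 0], [0, 0, 0], 0.2], [[0.0209, -0.0068, 0], [0, 0, 0], 0.2], [[0.0178, -0.0129, 0], [0, 0, 0], 0.2], [[0.0129, -0.0177, 0], [0, 0, 0], 0.2], [[0.0067, -0.0209, 0], [0, 0, 0], 0.2], [[0.0000, -0.0220, 0], [0, 0, 0], 0.2], [[-0.0068, -0.0208, 0], [0, 0, 0], 0.2], [[-0.0130, -0.0178, 0], [0, 0, 0], 0.2], [[-0.0178, -0.0128, 0], [0, 0, 0], 0.2], [[-0.0209, -0.0067, 0], [0, 0, 0], 0.2], [[-0.0220, 0.0001, 0], [0, 0, 0], 0.2], [[-0.0208, 0.0070, 0], [0, 0, 0], 0.2], [[-0.0177, 0.0130, 0], [0, 0, 0], 0.2], [[-0.0127, 0.0179, 0], [0, 0, 0], 0.2]] 20 phi end 49.478
[[[-0.0040, 0.0097, 0], [0, 0, 0], 0.2], [[0.0000, 0.0000, 0], [0, 0, 0], 0.2], [[0.0000, 0.0000, 0], [0, 0, 0], 0.2]] 3 phi end 49.628
```

step_arm(plan=[[[-0.007,0.0208,0],[0,0,0],0.2],[[-0.0001,0.022,0],[0,0,0],0.2],[[0.0066,0.0209,0],[0,0,0],0.2],[[0.0129,0.0179,0],[0,0,0],0.2],[[0.0177,0.0129,0],[0,0,0],0.2],[[0.0208,0.0069,0],[0,0,0],0.2],[[0.022,0.0001,0],[0,0,0],0.2],[[0.0209,-0.0068,0],[0,0,0],0.2],[[0.0178,-0.0129,0],[0,0,0],0.2],[[0.0129,-0.0177,0],[0,0,0],0.2],[[0.0067,-0.0209,0],[0,0,0],0.2],[[0,-0.022,0],[0,0,0],0.2],[[-0.0068,-0.0208,0],[0,0,0],0.2],[[-0.013,-0.0178,0],[0,0,0],0.2],[[-0.0178,-0.0128,0],[0,0,0],0.2],[[-0.0209,-0.0067,0],[0,0,0],0.2],[[-0.022,0.0001,0],[0,0,0],0.2],[[-0.0208,0.007,0],[0,0,0],0.2],[[-0.0177,0.013,0],[0,0,0],0.2],[[-0.0127,0.0179,0],[0,0,0],0.2]])

```text
time_s: 19.95
eef_pos: [0.6187, -0.1648, 0.1435]
eef_rot: [-0.51, -3.098, -0.001]
wrist_force: [-12.1, 8.2, 8.2]
width: 0.0288
finger_force: 30.0
```

step_arm(plan=[[[-0.004,0.0097,0],[0,0,0],0.2],[[0,0,0],[0,0,0],0.2],[[0,0,0],[0,0,0],0.2],[[0,0,0],[0,0,0],0.2],[[0,0,0],[0,0,0],0.2],[[0,0,0],[0,0,0],0.2],[[0,0,0],[0,0,0],0.2],[[0,0,0],[0,0,0],0.2],[[0,0,0],[0,0,0],0.2],[[0,0,0],[0,0,0],0.2],[[0,0,0],[0,0,0],0.2],[[0,0,0],[0,0,0],0.2],[[0,0,0],[0,0,0],0.2],[[0,0,0],[0,0,0],0.2],[[0,0,0],[0,0,0],0.2],[[0,0,0],[0,0,0],0.2],[[0,0,0],[0,0,0],0.2],[[0,0,0],[0,0,0],0.2],[[0,0,0],[0,0,0],0.2],[[0,0,0],[0,0,0],0.2]])

```text
time_s: 21.95
eef_pos: [0.6255, -0.156, 0.1436]
eef_rot: [0.508, 3.1, 0.0]
wrist_force: [-2.6, 1.4, 2.8]
width: 0.0286
finger_force: 30.0
```

Run:
```python
from fit import *
o,a,n=platter('p8')
o2,a2,n2=platter('p9')
print(o['time_s'],o['eef_pos'],o['wrist_force'],n,n2,'mod 90',np.degrees([a,a2]), 'remaining',90-np.degrees(a2))
for J,Ts in((.082,.054),(.1,.052),(.12,.05)):
  for k in (3,4,5,6,8):
    s=sim([1.5]+[3.]*k+[1.5]+[0]*35,J,Ts);print(J,k,np.degrees(s[3]))
```

```text
21.95 [ 0.62548563 -0.15604991  0.14360938] [-2.60986488  1.36230357  2.79406367] 14 14 mod 90 [65.3655729  65.37125022] remaining 24.628749782651653
0.082 3 12.646489033196485
0.082 4 18.267347263536692
0.082 5 24.37206522540571
0.082 6 30.85221052236408
0.082 8 44.64850448893645
0.1 3 11.5788613118718
0.1 4 16.85259863551085
0.1 5 22.631885969034748
0.1 6 28.811917719718227
0.1 8 42.086209688420176
0.12 3 10.653889643889183
0.12 4 15.60745631773358
0.12 5 21.079405982097338
0.12 6 26.969781543385523
0.12 8 39.72459782386064
```

View pics/p9.png

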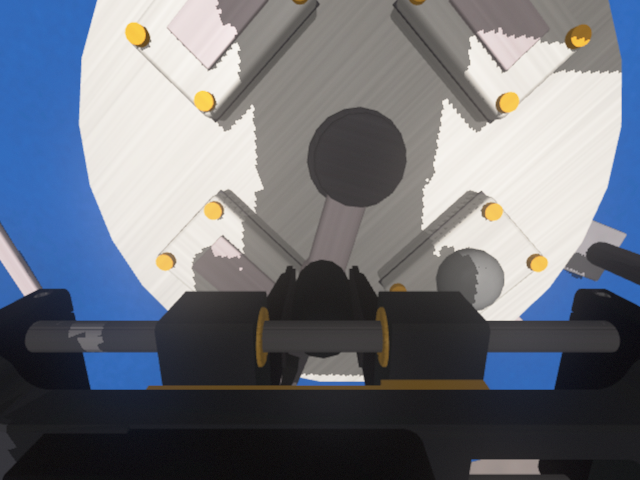

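The dome is at (470,278) and the index post at (610,260), about 25° ahead counter-clockwise. One crank pulse should cover it.

```bash
python3 gen.py 49.628 2 3*5 2
```

```text
[[[-0.0030, 0.0136, 0], [0, 0, 0], 0.2], [[0.0008, 0.0209, 0], [0, 0, 0], 0.2], [[0.0069, 0.0198, 0], [0, 0, 0], 0.2], [[0.0125, 0.0168, 0], [0, 0, 0], 0.2], [[0.0169, 0.0124, 0], [0, 0, 0], 0.2], [[0.0197, 0.0068, 0], [0, 0, 0], 0.2], [[0.0140, 0.0012, 0], [0, 0, 0], 0.2]] 7 phi end 51.528
```

step_arm(plan=[[[-0.003,0.0136,0],[0,0,0],0.2],[[0.0008,0.0209,0],[0,0,0],0.2],[[0.0069,0.0198,0],[0,0,0],0.2],[[0.0125,0.0168,0],[0,0,0],0.2],[[0.0169,0.0124,0],[0,0,0],0.2],[[0.0197,0.0068,0],[0,0,0],0.2],[[0.014,0.0012,0],[0,0,0],0.2],[[0,0,0],[0,0,0],0.2],[[0,0,0],[0,0,0],0.2],[[0,0,0],[0,0,0],0.2],[[0,0,0],[0,0,0],0.2],[[0,0,0],[0,0,0],0.2],[[0,0,0],[0,0,0],0.2],[[0,0,0],[0,0,0],0.2],[[0,0,0],[0,0,0],0.2],[[0,0,0],[0,0,0],0.2],[[0,0,0],[0,0,0],0.2],[[0,0,0],[0,0,0],0.2],[[0,0,0],[0,0,0],0.2]])

```text
time_s: 23.95
eef_pos: [0.5904, -0.0497, 0.1436]
eef_rot: [0.508, 3.1, -0.005]
wrist_force: [-5.6, -13.8, 0.6]
width: 0.0289
finger_force: 30.0
```

Run:
```python
from fit import *
for t in('q0','q1'):
    o,a,n=platter(t);print(o['time_s'],o['eef_pos'],o['wrist_force'],n,'mod 90',np.degrees(a))
im=capture('scene');cv2.imwrite('pics/s2.png',cv2.resize(im[180:330,200:400,::-1],None,fx=4,fy=4))
```

```text
23.95 [ 0.59035515 -0.04969916  0.14357917] [ -5.61560445 -13.80166061   0.60713645] 12 mod 90 88.86033512642308
24.0 [ 0.59034795 -0.04972674  0.14358742] [ -4.5772836  -13.22774224   0.65936597] 12 mod 90 88.86628636670507
```

View pics/s2.png

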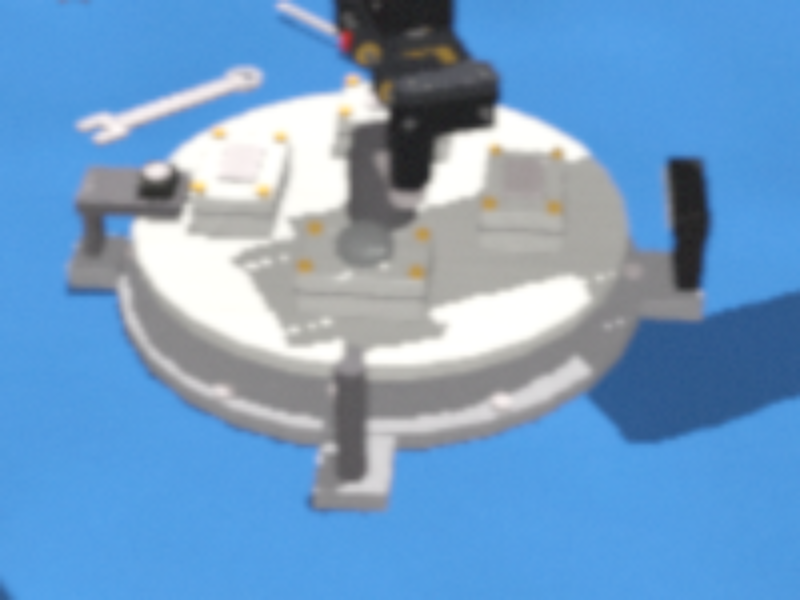

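The dome mould sits directly behind the index post at (350,400), and the platter is at −1.1° and still. Now I'll let go and rise.

step_arm(plan=[[[0,0,0],[0,0,0],0.4],[[0,0,0],[0,0,0],0.6],[[0,0,0],[0,0,0],0.8],[[0,0,0],[0,0,0],0.8],[[0,0,0],[0,0,0],0.8],[[0,0,0],[0,0,0],0.8],[[0,0,-0.01],[0,0,0],0.8],[[0,0,-0.02],[0,0,0],0.8],[[0,0,-0.03],[0,0,0],0.8],[[0,0,-0.03],[0,0,0],0.8],[[0,0,-0.02],[0,0,0],0.8],[[0,0,-0.01],[0,0,0],0.8],[[0,0,0],[0,0,0],0.8],[[0,0,0],[0,0,0],0.8],[[0,0,0],[0,0,0],0.8],[[0,0,0],[0,0,0],0.8],[[0,0,0],[0,0,0],0.8],[[0,0,0],[0,0,0],0.8]])

```text
time_s: 25.9
eef_pos: [0.5904, -0.0477, 0.2633]
eef_rot: [-0.508, -3.1, -0.0]
wrist_force: [0.3, 0.3, -0.7]
width: 0.0763
finger_force: 0.0
```

Run:
```python
from fit import *
for t in('r0','r1'):
    o,a,n=platter(t);print(o['time_s'],o['eef_pos'],o['wrist_force'],o['width'],n,'mod 90',np.degrees(a))
```

```text
25.9 [ 0.59039712 -0.04768572  0.26325953] [ 0.34960767  0.3361767  -0.66089522] 0.07625507523369536 14 mod 90 88.17762637032642
25.95 [ 0.59042145 -0.04766978  0.26337098] [-0.83852435 -0.11217079 -0.05366736] 0.07617159513404176 14 mod 90 88.20854564962016
```

View pics/r1.png

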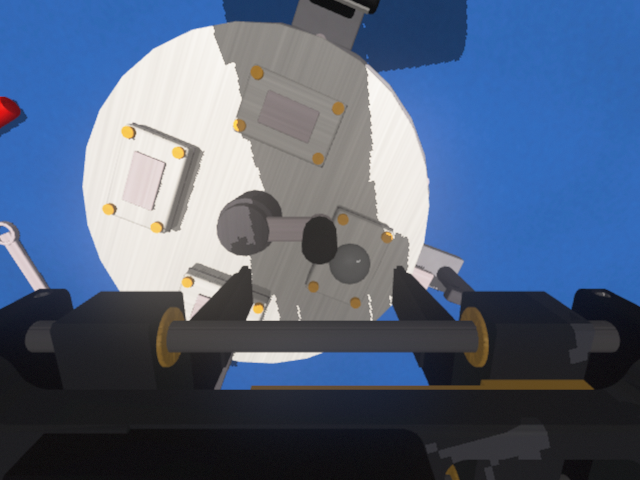

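The platter stands still at about −1.5° (limit ±6.6°). The tab at (428,280) faces the index post at (450,280), and the handle is free at (320,240).

```bash
python3 -c "
from bench import *
print(hand_in())"
```

```text
the job is handed in; nothing more can be done
None
```

I cranked the carousel to about 14.5 turns a minute and held it there for over 8 s, by camera measurement. It then stopped with the tab about 1.5° short of the index post. I released the handle and handed the job in at 26 s; the verdict was not shown.

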